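# Work the brass pull handle past the post into the hearth bay

### The arm

A 6-joint arm with a two-finger parallel gripper is mounted at the origin on the work surface. World frame = base frame: x ahead of the robot, y to its left, z up, the work surface at z = 0. Lengths are in mm, angles in rad, forces in N, time in s.
With the tool pointing down it reaches from about 300 to 775 mm from the base axis. Payload 14.6 kg.
Tool frame: the origin (TCP) lies on the centre line of the jaws, within the pads' length; the fingertips stand 19 mm ahead of it and the grasp point (between the pads) is the TCP (bot.tip_reach is the distance from the TCP to the fingertips, in mm); z points along the fingers, y is the line along which they close (so a half turn about z gives the same grasp; the last joint's range is limited). The gripper opens to 85 mm and grips with 20 to 120 N. Pads are 22 mm wide; open, the fingers measure 114 mm over their backs; the gripper's body (76 mm by 85 mm) begins 54 mm behind the grasp point. The pads swing forward as they close: fully open they stand 13 mm farther back than shut.
Start: joints at [1.263, 0.3, 1.521, -0, 1.321, -0.067], TCP at [131.162, 534.122, 250.281] pointing down, gripper open.
Joint ranges: [-3.03, 3.03], [-0.79, 2.21], [0.23, 2.52], [-1.04, 4.18], [0, 3.07], [-2.55, 2.55]. Speed limits (rad/s): [2.22, 2.22, 2.57, 3.14, 3.14, 3.14].

### API

Orientations are given as a unit quaternion [w, x, y, z].
In Python, from rig import bot gives the robot as it stands. Calls block until the motion is done:
- bot.move_to(position, orientation): joint-space move of the TCP to a pose.
- bot.servo_line(position, attitude=None, speed=150, until_force=None): straight line of the TCP; attitude=None keeps the orientation; speed is the mean speed in mm/s. With until_force (N) it stops when the force on the tool has changed by that much, and returns True; else False.
- bot.move_joints(angles): joint-space move.
- bot.move_gripper(opening, grip_force=None): finger opening in mm; grip_force is the grip in N (None keeps the last); returns when the fingers have stopped.
- bot.dwell(seconds).
- bot.ik(position, orientation): joint angles nearest the present ones, or None.
- bot.read_state(): the state.
- bot.read_camera(name): name is "side" or "top"; returns a dict with "image" (480x640x3 uint8, blue, green, red), "depth" (480x640 float32, mm along the optical axis (not along the pixel's ray), 0 where there is no reading), "fovy" (degrees; the focal length in pixels is half the picture's height over the tangent of half this angle, whatever the lens; pixels are square), "cx", "cy" (the principal point, pixels), "eye" and "attitude" of the camera in the world. Camera axes: x right, y down, z forward; pixel columns grow to the right and rows downward; lengths in mm; the calibration is good to about 2 mm. A picture is of the moment at which its call begins.
A pose or a line that the arm cannot do raises bot.MotionError and nothing moves.
- bot.finish_job(): hands the job in; it is judged then, once.
The state is a dict: "clock": time; "joint_positions": joint angles; "qvel": joint speeds; "effort": joint torques, N m; "ee_pos": TCP position; "tool_rot": TCP orientation; "ft_force": force on the tool from outside, world axes, zero at the start; "moment": the same for the moment, N m; "grip_width": finger opening in mm; "grip_force": force on a finger pad.
Only numpy, scipy, OpenCV 4.12 (cv2) and the standard library are available. Lean on these libraries where they do the work, as an engineer would, in place of code of your own. Each camera call takes 0.05 s, during which the arm holds its last target. There are 200 camera calls.

### The job

Slide the long brass pull handle, lying on the soldering board, into the bay between the firebricks behind it: the steel post of the third hand stands in the bay's mouth, so push the end nearer the post in behind the post first, then push the other end in, until the whole handle lies flat along the back bricks inside the bay. Its two feet are only tacked on, so just push it along the board with your fingertips, never pick it up or tip it, and leave everything else on the bench where it stands.

Things in the scene. Friction and masses are not known exactly. Their poses are not given: they have to be found in the camera images.
- hearth: Fixed pale heatproof board 440 (x) x 620 (y) x 10 mm, origin at the centre of its underside on the bench. On it cream firebricks 32 mm high wall in a bay floored by the board and open towards -x (to the robot): back face at x = 100 mm, side faces at y = -80 and +190 mm, mouth at x = 45 mm. Side bricks reach 76 mm outward in y with fronts at x = 45; back bricks reach to x = 214 mm.
- bay_back (a point): Point on the board at the foot of the back bricks, midway along the bay (x = 100, y = 55, z = 10 mm in the hearth's frame); same axes as the hearth.
- third_hand: Fixed steel post in the bay's mouth, nearer its +y side: nut 24 mm diameter x 12 mm, post 12 mm diameter, ball clamp, 67 mm high above the board; tweezers reach 150 mm from the clamp towards +y and slightly -x, 55 to 70 mm above the board. Origin: post axis, board top; axes as hearth. 65-75 mm in front of the back bricks; the way in between it and the -y brick is shorter than the handle.
- handle_center (a point): Loose brass pull handle, about 0.66 kg: bar 220 mm long (its y) x 22 mm wide (x) x 16 mm high, lying in front of the bay roughly parallel to it; two round feet 15 mm diameter, 14 mm high stand on its top 80 mm either side of the middle. This point: bar's centre, 8 mm above the board; y points along the bar to the end nearer the post, x roughly into the bay.
- handle_post_end (a point): Centre of the handle's end face at its +y end, the end nearer the post; 8 mm above the board.
- handle_far_end (a point): Centre of the handle's end face at its -y end, farther from the post; 8 mm above the board.
- borax_dish: Bystander: white ceramic dish, 72 mm diameter, 22 mm high, on the board left of the post. Origin: centre of its underside.
- flux_jar: Bystander: small jar, 42 mm diameter, 46 mm high, on the board to the right of the right-hand side brick. Origin: centre of its underside.
- charcoal: Bystander: black charcoal block 50 x 75 x 30 mm lying on top of the back bricks. Origin: centre of its underside.
- pick: Bystander: soldering pick with wooden handle, 172 mm long (along its y), 12 mm high, lying on top of the back bricks. Origin: near its middle, on its underside.
- tweezers: Bystander: cross-locking tweezers 150 mm long (along its y), 10 mm high, lying on the board near its robot-side edge. Origin: its middle, on the board.
- solder_tin: Bystander: flat round tin, 44 mm diameter, 18 mm high, on the board in front of the left-hand side brick. Origin: centre of its underside.

How it is judged:
By the outcome, as a careful person would: the job done as asked, in the order asked, and still so for the second after the job is handed in, with the robot touching nothing.
It also fails if it takes over 72 s, if anything falls off the work surface, if the arm or the gripper's body presses on something with over 40 N, if the wrist force passes 120 N, or if a joint passes its speed limit or range.

## Working session

There is one attempt and no reset: what is moved stays moved. The work goes in short steps, each a Python script; the robot and the scene stay as the last script left them, time stands still between calls to the robot, and variables do not carry over. Pictures are saved under pics/ and viewed, at most 10 in all, crops included, and the job is handed in when it is done.

```bash
mkdir -p pics; ls
cat > h.py <<'E'
import numpy as np, cv2
from rig import bot
from scipy.spatial.transform import Rotation as R
def rot(q): return R.from_quat([q[1],q[2],q[3],q[0]]).as_matrix()
def cloud(c):
    d=c["depth"]; f=240/np.tan(np.radians(c["fovy"])/2)
    v,u=np.mgrid[:480,:640]
    p=np.stack([(u-c["cx"])/f*d,(v-c["cy"])/f*d,d],-1)
    return p@rot(c["attitude"]).T+np.array(c["eye"])
E
python3 - <<'E'
from h import *
for n in("top","side"):
    c=bot.read_camera(n); cv2.imwrite(f"pics/{n}0.png",c["image"]); np.savez(f"{n}0.npz",P=cloud(c),d=c["depth"],im=c["image"])
    print(n,c["eye"],c["attitude"],c["fovy"])
s=bot.read_state();print(s["tool_rot"],s["clock"],s["ee_pos"],s["grip_width"],s["ft_force"])
E
```

```text
pics
top [426.47768644  38.64277285 935.77435829] [ 0.05124119 -0.70481938  0.70494358 -0.06048572] 49.08014570393006
side [440.6849247  498.5076958  593.63071006] [ 0.03569698 -0.09449978  0.93160504 -0.34915263] 55.67650750676709
[-1.05574470e-04  1.20104704e-01  9.92761083e-01 -5.29472871e-04] 0.1 [131.08851103 533.94493768 249.7690777 ] 85.89645829769866 [0.22652866 0.20583016 0.3252952 ]
```

View pics/top0.png

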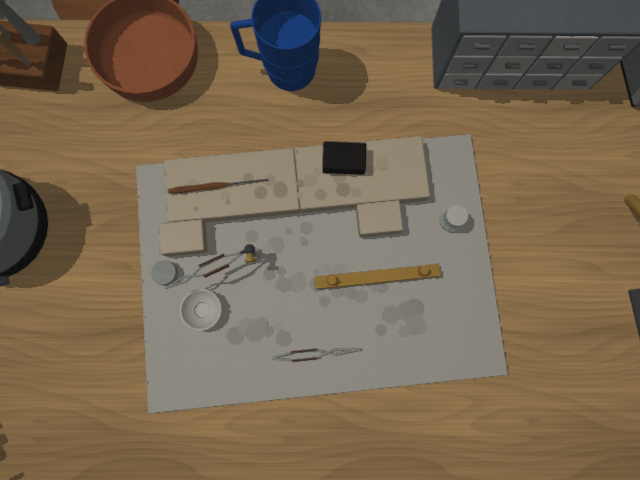

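View pics/side0.png

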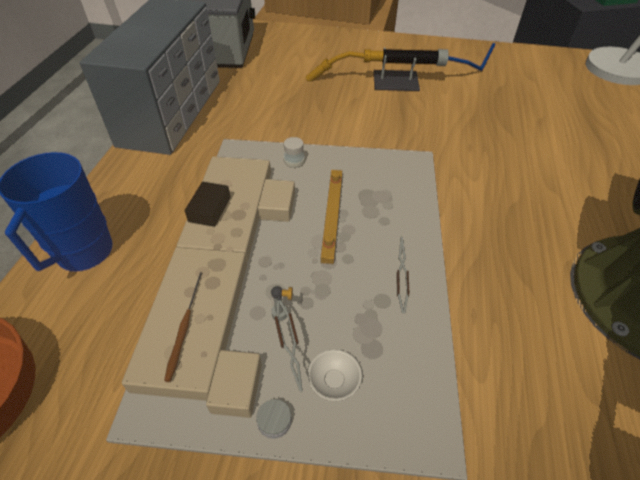

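The top view has +x up and +y to the left. The handle bar runs from (315,282) to (440,271), the post ball is at (249,252), the −y brick is at (357–403, 200–235), and the dish is at (202,310). Next I'll measure these.

Run:
```python
from h import *
z=np.load("top0.npz");P=z["P"];im=z["im"]
def ray(u,v,h):
    # point on plane z=h through pixel, using cloud's own ray
    e=np.array([426.47768644,38.64277285,935.77435829]);p=P[v,u];return e+(p-e)*(h-e[2])/(p[2]-e[2])
print("bench z",P[430,300,2],"board",P[330,400,2],P[180,450,2],P[250,320,2],"brick",P[190,220,2],P[160,400,2],P[215,380,2])
for c in[(136,165),(472,135),(507,375),(148,412)]: print(c,ray(*c,10).round(1))
print("brick top corners: -y inner/back (357,203),(358,236),(403,232); +y (204,220),(206,250)")
for c in[(356,205),(358,236),(403,232),(203,219),(206,251),(298,210)]: print(c,ray(*c,42).round(1))
hsv=cv2.cvtColor(im,cv2.COLOR_BGR2HSV)
m=(hsv[...,1]>140)&(hsv[...,0]>12)&(hsv[...,0]<30); roi=np.zeros_like(m);roi[255:295,305:450]=1;m&=roi
vs,us=np.nonzero(m); zz=P[vs,us]; print("handle",len(vs),np.percentile(zz[:,2],[5,50,95]))
bar=zz[(zz[:,2]<31)]; 
r=cv2.minAreaRect(bar[:,:2].astype(np.float32));print(r,cv2.boxPoints(r))
hi=zz[zz[:,2]>35];
for s in(hi[hi[:,1]>np.median(zz[:,1])],hi[hi[:,1]<np.median(zz[:,1])]): print("foot",len(s),s.mean(0))
# elevated things near post
Q=P[235:300,160:275].reshape(-1,3)
for a,b in((14,24),(30,55),(55,100)):
    s=Q[(Q[:,2]>a)&(Q[:,2]<b)];print(a,b,len(s),s.mean(0),s.min(0),s.max(0))
Q=P[238:268,238:262].reshape(-1,3)
s=Q[Q[:,2]>60];print("ball",len(s),s.mean(0),s.min(0),s.max(0))
print("dish",P[290:332,178:225].reshape(-1,3)[P[290:332,178:225,2].ravel()>22].mean(0))
# side cam
S=np.load("side0.npz");P2=S["P"]
for n,(u,v) in dict(board=(350,130),brick=(200,260),nut=(281,313),orange=(288,293)).items():print(n,P2[v,u])
Q=P2[280:320,265:305].reshape(-1,3);s=Q[(Q[:,2]>25)];print("side post",len(s),np.median(s,0));
for a in range(20,90,10):
    t=Q[(Q[:,2]>a)&(Q[:,2]<a+10)]; print(a,len(t),t.mean(0) if len(t) else'',t.min(0)[:2],t.max(0)[:2]) if len(t) else 0
cv2.imwrite("pics/post.png",cv2.resize(S["im"][230:420,200:440],None,fx=3,fy=3,interpolation=cv2.INTER_CUBIC))
```

```text
bench z -0.4761076131728714 board 11.908528462637037 9.258379327018247 9.633889366270296 brick 44.2262042156367 44.09775181687883 45.2380329700959
(136, 165) [733.9 370.5  10. ]
(472, 135) [ 793.8 -247.1   10. ]
(507, 375) [ 358.8 -287.9   10. ]
(148, 412) [299.  326.3  10. ]
brick top corners: -y inner/back (357,203),(358,236),(403,232); +y (204,220),(206,250)
(356, 205) [651.8 -27.8  42. ]
(358, 236) [596.7 -30.7  42. ]
(403, 232) [ 603.8 -108.9   42. ]
(203, 219) [626.3 238.   42. ]
(206, 251) [570.1 230.9  42. ]
(298, 210) [642.6  73.5  42. ]
handle 1436 [23.49652389 26.44257772 40.11152424]
((528.5423583984375, -64.73895263671875), (20.31157112121582, 217.21768188476562), 5.873263835906982) [[ 507.3261     42.26054 ]
 [ 529.55365  -173.81691 ]
 [ 549.7586   -171.73845 ]
 [ 527.53107    44.339005]]
foot 71 [505.0746509   19.49565954 191.46040579]
foot 60 [ 537.56428462 -143.12670978   39.90733758]
14 24 302 [540.43229959 224.33811564  18.94853242] [489.07583433 116.72054842  14.00570588] [603.56008313 317.11325064  23.97377488]
30 55 986 [570.6255823  270.64541365  40.10348482] [
[... 562 characters left out ...]
154.45255582  74.63824117]
side post 425 [560.67327605 158.13269616  72.50048316]
20 90 [569.22140647 156.49978695  22.85696078] [558.35671134 143.40140975] [580.2399763  164.42600387]
30 18 [568.03981457 156.66436675  34.43525944] [563.16926049 154.05412622] [574.08527454 158.56619256]
40 13 [569.64988063 157.4153107   45.64150315] [563.8610398  152.75137245] [573.83517004 159.55248557]
50 15 [569.75209064 156.6989527   55.0074491 ] [563.07185625 152.94792551] [574.40613487 159.047076  ]
60 47 [558.05624735 160.72250658  67.89165989] [547.64751956 144.61375058] [575.47756882 178.22482795]
70 312 [558.53643591 165.3620881   73.7694969 ] [536.70738267 143.55360205] [576.45393664 198.90077318]
```

View pics/post.png

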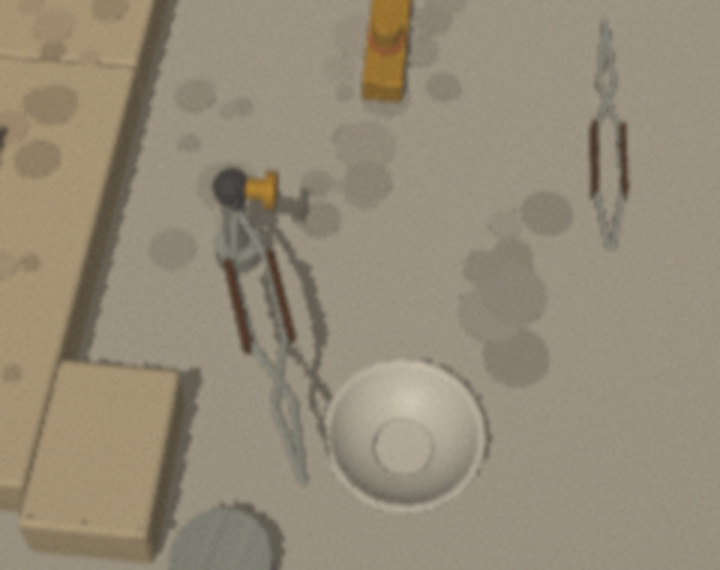

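Bay, post and handle are located in one frame, with hearth yaw about 5.5°. Plan:
1. Push with both fingertips spread along the bar to tilt and advance it.
2. Push on the far end to slide the bar along its axis, in behind the post.
3. Swing the far end in and press the bar flat.

```bash
cat >> h.py <<'E'
O=np.array([545.,40.8]); YAW=np.radians(5.54)
RH=np.array([[np.cos(YAW),-np.sin(YAW)],[np.sin(YAW),np.cos(YAW)]])
w=lambda p:O+RH@np.asarray(p,float)      # hearth -> world xy
hh=lambda p:(np.asarray(p)-O)@RH         # world -> hearth
def quat(tilt):   # tool y along bar whose +y end leans to +x by tilt (deg), hearth frame
    f=(np.pi+YAW-np.radians(tilt))/2; return np.array([0,np.cos(f),np.sin(f),0])
def pose(p,z): return [*w(p),z]
def axes(t): t=np.radians(t); return np.array([np.sin(t),np.cos(t)]),np.array([np.cos(t),-np.sin(t)]) # bar y, bar x (hearth)
def measure(names=("top","side"),save=None):
    for n in names:
        c=bot.read_camera(n);P=cloud(c)
        if save: cv2.imwrite(f"pics/{save}_{n}.png",c["image"])
        hsv=cv2.cvtColor(c["image"],cv2.COLOR_BGR2HSV)
        m=(hsv[...,1]>140)&(hsv[...,0]>12)&(hsv[...,0]<30)&(P[...,2]>18)&(P[...,2]<32)&(P[...,0]>400)&(P[...,0]<680)&(abs(P[...,1])<260)
        q=hh(P[m][:,:2]).astype(np.float32)
        if len(q)<100: print(n,"few",len(q));continue
        k,lab,st,_=cv2.connectedComponentsWithStats(cv2.dilate(m.astype(np.uint8),np.ones((5,5))))
        b=1+np.argmax(st[1:,4]); q=hh(P[m&(lab==b)][:,:2]).astype(np.float32)
        bx=cv2.boxPoints(cv2.minAreaRect(q)); bx=bx[np.argsort(bx[:,1])]
        lo,hi=bx[:2].mean(0),bx[2:].mean(0);d=hi-lo
        print(n,len(q),"center",((lo+hi)/2).round(1),"len %.1f tilt %.2f"%(np.hypot(*d),np.degrees(np.arctan2(*d))),"ends",lo.round(1),hi.round(1))
E
python3 - <<'E'
from h import *
measure()
print(bot.tip_reach); 
u,n=axes(0)
q=quat(0); p=np.array([-27,-103])-n*45
print(bot.ik(pose(p,120),q),bot.ik(pose(p,120),quat(180)))
bot.move_gripper(50); s=bot.read_state(); print(bot.tip_reach,s["grip_width"],s["clock"])
E
```

```text
top 1309 center [ -26.5 -103.9] len 218.0 tilt -0.40 ends [ -25.7 -212.9] [-27.2   5.1]
side 900 center [ -26.7 -103. ] len 220.2 tilt -0.31 ends [ -26.1 -213.1] [-27.3   7. ]
19.0
[-2.16196114e-01  3.20633611e-01  1.82598949e+00 -4.44089210e-16
  9.94969552e-01 -1.88368368e+00] [-2.16196114e-01  3.20633611e-01  1.82598949e+00 -4.44089210e-16
  9.94969552e-01  1.25790897e+00]
19.0 49.99364266253125 0.6417
```

Run:
```python
from h import *
Q=lambda t:quat(t+180)
def at(c,t,back): u,n=axes(t); return np.asarray(c,float)-n*back
c0=[-26.6,-103.4]
bot.move_to(pose(at(c0,-.35,40),110),Q(-.35))
print(bot.servo_line(pose(at(c0,-.35,40),33),Q(-.35),speed=80,until_force=8))
print(bot.servo_line(pose(at(c0,-.35,23),33),Q(-.35),speed=40))
print(bot.read_state()["ft_force"])
bot.servo_line(pose(at([22.5,-103],11.5,22),33),Q(11.5),speed=40)
s=bot.read_state();print(s["ft_force"],s["clock"],s["ee_pos"])
u,n=axes(11.5)
bot.servo_line(pose(at([22.5,-103],11.5,35),33),speed=80)
bot.servo_line(pose(at([22.5,-103],11.5,35),110),speed=120)
bot.move_to(pose([-60,-290],110),Q(11.5))
bot.move_gripper(0)
measure(save="a")
print(bot.read_state()["clock"])
```

```text
False
False
[-0.20960426 -0.38262843 -0.07020812]
[-1.43304692  1.03437418  0.58479033] 6.2833 [555.50975449 -57.24273735  33.00665212]
top 1324 center [  21.3 -102.8] len 216.9 tilt 11.50 ends [  -0.3 -209.1] [42.9  3.5]
side 1006 center [  21.2 -102.3] len 218.7 tilt 11.49 ends [  -0.6 -209.5] [43.   4.8]
8.8333
```

View pics/a_top.png

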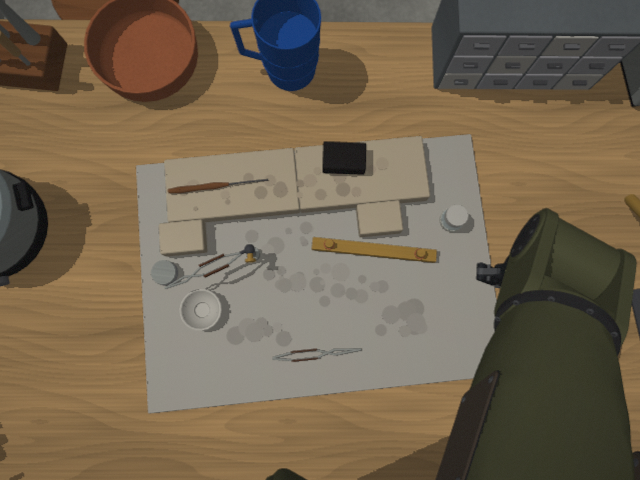

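The bar is now tilted 11.5° on the slide line, from px (313,243) to (437,256), and nothing else has moved. Next I'll push on the far end for half the distance and check.

Run:
```python
from h import *
t=11.5;q=quat(t+180);u,n=axes(t)
c=np.array([21.2,-102.5]); e=c-u*110
f=lambda s:e-u*14.5+u*s
bot.move_to(pose(f(-14),110),q)
print(bot.servo_line(pose(f(-14),33),speed=80,until_force=8))
bot.servo_line(pose(f(-2),33),speed=50)
bot.servo_line(pose(f(80),33),speed=45)
s=bot.read_state();print(s["ft_force"],s["clock"])
bot.servo_line(pose(f(60),33),speed=90)
measure(save="b")
```

```text
False
[ 0.2217606  -1.47137064 -0.70434696] 12.7167
top 1241 center [ 38.  -24.2] len 216.0 tilt 12.01 ends [  15.5 -129.9] [60.5 81.4]
side 1219 center [ 38.1 -24.1] len 219.6 tilt 11.84 ends [  15.5 -131.6] [60.6 83.4]
```

View pics/b_top.png

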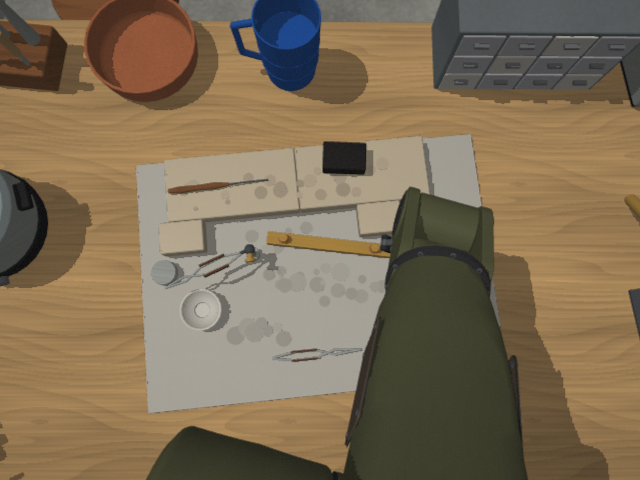

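The bar sits at 11.9°, with its post end at px (268,238) on course to pass behind the post at (249,252). I'll continue the slide.

Run:
```python
from h import *
t=11.9;q=quat(t+180);u,n=axes(t)
c=np.array([38.,-24.2]); e=c-u*110
f=lambda s:e-u*14.5+u*s
bot.servo_line(pose(f(-4),33),q,speed=60)
print(bot.servo_line(pose(f(75),33),speed=45,until_force=12))
s=bot.read_state();print(s["ft_force"],s["clock"])
b=f(60); bot.servo_line(pose(b,33),speed=80)
bot.servo_line(pose(b-n*15,110),speed=150)
bot.move_to(pose([-60,-240],110),q)
bot.move_gripper(40)
measure(save="c"); print(bot.read_state()["clock"])
```

```text
False
[-0.89341502 -0.7895509   0.0210081 ] 15.5167
top 1320 center [54.3 48.4] len 216.7 tilt 12.40 ends [ 31.1 -57.4] [ 77.6 154.2]
side 1508 center [54.2 48.9] len 219.8 tilt 12.15 ends [ 31.1 -58.5] [ 77.4 156.4]
17.8167
```

View pics/c_top.png

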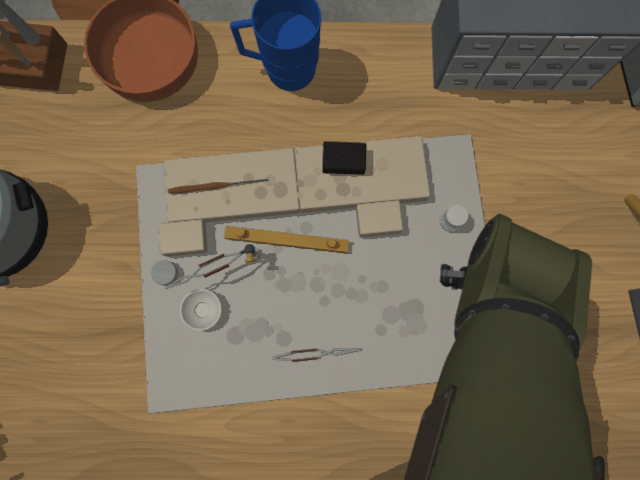

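The post end is now behind the post: the bar runs from px (225,233) to (349,246), with its far end clear of the right brick at (357). Next I'll swing the far end in and press the bar flat.

Run:
```python
from h import *
t=12.3;u,n=axes(t);c=np.array([54.2,48.6]);s=-20
Q=lambda t:quat(t+180)
def at(c,t,back): u,n=axes(t); return np.asarray(c,float)+u*s-n*back
bot.move_gripper(50)
bot.move_to(pose(at(c,t,38),115),Q(t))
print(bot.servo_line(pose(at(c,t,38),33),speed=80,until_force=8))
bot.servo_line(pose(at(c,t,24),33),speed=50)
c2=np.array([68.,48.])
print(bot.servo_line(pose(at(c2,0,22),33),Q(0),speed=35,until_force=15))
print(bot.read_state()["ft_force"])
measure(("side",))
print(bot.servo_line(pose(at([93,48],0,22),33),speed=25,until_force=12))
S=bot.read_state();print(S["ft_force"],S["clock"],hh(S["ee_pos"][:2]))
p=hh(S["ee_pos"][:2])
bot.servo_line(pose(p-[15,0],33),speed=80)
bot.servo_line(pose(p-[15,0],120),speed=150)
bot.move_to(pose([-60,-240],120),Q(0))
measure(save="d"); print(bot.read_state()["clock"])
```

```text
False
False
[-0.56707808 -0.30168746  0.81360135]
side 861 center [72.1 94.8] len 124.8 tilt 3.58 ends [68.2 32.5] [ 76. 157.]
True
[ 0.52725689  0.98283408 -0.24195645] 22.4583 [68.91813845 28.0293192 ]
top 1339 center [90.3 48.3] len 217.6 tilt -0.32 ends [ 90.9 -60.5] [ 89.7 157.1]
side 1477 center [90.1 47.5] len 220.6 tilt -0.18 ends [ 90.4 -62.8] [ 89.7 157.8]
24.7417
```

View pics/d_top.png

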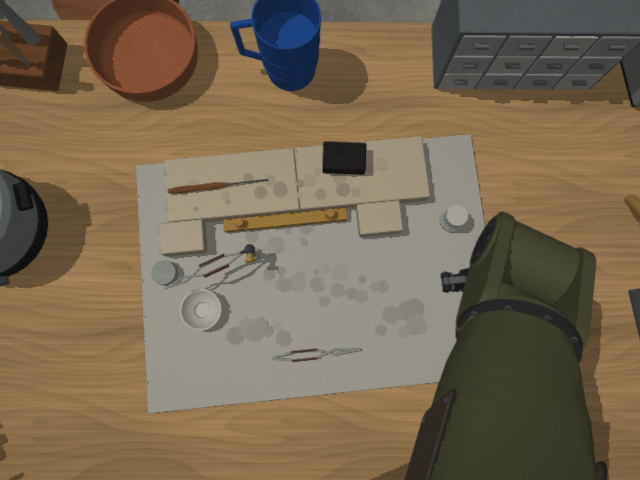

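View pics/d_side.png

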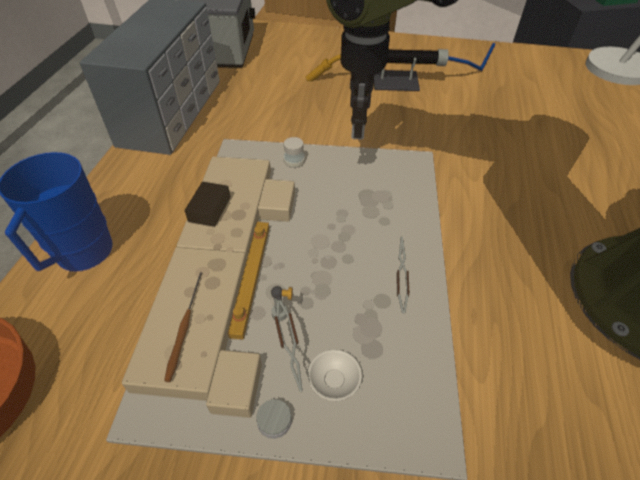

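The bar lies along the back bricks, from px (225,225) to (347,215) in the top view. It is inside the bay and behind the post, and nothing else has moved.

```bash
python3 -c "
from rig import bot
print(bot.finish_job())"
```

```text
the job is handed in; nothing more can be done
None
```

The brass handle now lies flat along the back bricks inside the bay, pushed in post end first. It was only slid along the board, nothing else moved in the camera views, and I handed the job in at about 25 s.

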